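# Lock a cam coupling onto the tank filling neck

### The job

Put the loose hose coupling over the grooved filling neck on the counter and push it down firmly but with measured force until it is fully home. Then swing its two cam arms down one after the other until both lie fully closed, without forcing them, so the coupling is locked on upright. Leave the dish, the creamer tin and the mug where they are.

Things in the scene. Friction and masses are not known exactly. Their poses are not given: they have to be found in the camera images.
- coupling: Loose plain aluminium cam coupling, 0.25 to 0.4 kg, standing mouth down. Origin: centre of its lower rim; z up its axis; one cam arm hinged on its own +y side (cam_a), one on its -y side (cam_b). A cup 55 mm in outer diameter with a 43 mm bore, open below; inside ceiling 42 mm, outer top 48 mm above the rim. It is home when the ceiling stands on the neck's lip.
- coupling_tail (a point): Point on the coupling's axis 69 mm above its rim, inside the round hose tail on its top: 28 mm diameter, from 48 to 86 mm above the rim. This is where the coupling is gripped.
- cam_a_pin (a point): Hinge pin of arm cam_a: 27.5 mm from the coupling's axis, 40.6 mm above its rim, pin parallel to the coupling's x. The arm is a straight steel bar 12 mm wide, 6 mm thick, 55 mm from pin to end. Open (0) it points outward and 30 degrees up, closed outward and 60 degrees down. It drags with about 2.5 N at 40 mm from the pin and stays where left.
- cam_b_pin (a point): Hinge pin of the like arm cam_b on the other side. A cam nose on each arm passes through a slot in the cup wall into the neck's groove. It gets under the lip only if the coupling is home within about 2 mm (and then draws it the rest); else the arm jams 0.1 to 0.4 rad before closing. Leaning on a jammed or closed arm presses the neck with about 4 times that force.
- station: Fixed plain steel filling neck. Origin: underside centre of its foot flange (92 mm diameter, 7 mm thick); z up. Above: clamp collar, 42 mm diameter to 33 mm height; neck with a 40 mm shoulder, a 26 mm groove and on top a lip of 40 mm diameter, 12 mm high, chamfered. More than 45 N while pushing the coupling on, or 60 N while swinging the arms, damages it.
- station_low (a point): Point on the neck's axis 97 mm above the flange's underside. The neck is clamped at a new height each time, lip top 0 to 20 mm above this point (coupling's rim, home: 55 to 75 mm above the flange's underside), which no reading tells: feel for it. A rubber seal plunger, 22 mm wide, stands 23 mm above the lip; it sinks with a steady drag of about 8 N and stays; at home resistance rises steeply.
- cam_a (a joint): angle of the arm on the coupling's +y side: 0 wide open, 1.571 fully closed (starts between 0 and 0.25)
- cam_b (a joint): angle of the arm on the coupling's -y side: 0 wide open, 1.571 fully closed (starts between 0 and 0.25)
- cam_a_tip (a point): outer end of arm cam_a, on the bar's centre line, 55 mm from its pin
- cam_b_tip (a point): outer end of arm cam_b, on the bar's centre line, 55 mm from its pin
- creamer: bystander: creamer tin with a blue lid, 55 mm wide, 82 mm high, origin at the centre of its underside; leave alone
- blue_mug: bystander: pale blue mug, 85 mm wide, 96 mm high, origin at the centre of its underside; leave alone
- dish: bystander: round white dish, 118 mm wide, 34 mm high, origin at the centre of its underside; leave alone

How it is judged:
By the outcome, as a careful person would: the job done as asked, in the order asked, and still so for the second after the job is handed in, with the robot touching nothing.
It also fails if it takes over 72 s, if anything falls off the work surface, if the arm or the gripper's body presses on something with over 40 N, if the wrist force passes 120 N, or if a joint passes its speed limit or range.

### The arm

A 7-joint arm with a two-finger parallel gripper is mounted at the origin on a cart in front of the work surface, level with it; the furniture and walls round the work are solid. World frame = base frame: x ahead of the robot, y to its left, z up, the work surface at z = 0. Lengths are in m, angles in rad, forces in N, time in s.
With the tool pointing down it reaches from about 0.35 to 0.9 m from the base axis. Payload 8.1 kg.
Tool frame: the origin (TCP) lies midway between the tips of the shut fingers; the grasp point (between the pads) lies behind it (arm.tcp_to_grasp is the z of the grasp point in the tool frame, in m); z points along the fingers, y is the line along which they close (so a half turn about z gives the same grasp; the last joint's range is limited). The gripper opens to 92 mm and grips with 3 to 60 N. Pads are 19 mm wide; open, the fingers measure 130 mm over their backs; the gripper's body (75 mm by 190 mm) begins 47 mm behind the grasp point.
Start: joints at [-1.452, 0.434, 0.025, 1.573, -0.012, 1.134, -0.075], TCP at [0.138, 0.61, 0.195] pointing down, gripper open.
Joint ranges: [-2.62, 2.62], [-0.44, 2.09], [-1.27, 1.32], [0.08, 2.57], [-1.32, 4.46], [0.12, 2], [-2.74, 2.74]. Speed limits (rad/s): [2.22, 2.22, 3.01, 3.01, 3.14, 3.14, 3.14].

### API

Orientations are given as a rotation vector (axis times angle).
In Python, from cell import readout, vision, arm gives the robot as it stands.
- The arm moves only by the tool carry_out, never from a script. Its argument "increments" is one flat list of numbers, 6 for each row, row after row: the shift along the world's x, y, z in mm, then the turn, a rotation vector about the world's x, y, z in rad. In form: [tx, ty, tz, wx, wy, wz, tx, ty, tz, wx, wy, wz, ...]. A call has 1 to 20 rows; each row shifts and turns the commanded pose from where the row before left it; what a row does not reach is not made up. A row lasts 1/8 s, in which the tool goes at most 62.5 mm and 10.7 degrees, less where a joint would pass 70% of its speed; a pose out of reach is approached as far as the arm can. A call with a gripper value outside its range is refused whole. "grip" is the closure, from 0 (fully open) to 1 (shut), set as the call begins (left out, the last holds). The fingers move at their own pace and stop on an object; "newtons" is the grip in N (left out, the last holds). Time passes only in rows, so rows that do not move let the fingers close. It gives the time, the measured TCP pose, the force, the opening and the grip force at its end, in the units of the state.
- readout.observe(): the state, without advancing time (a new reading comes with each control period).
- vision.get_image(name): name is "scene" or "top" or "wrist"; returns the picture (384x512x3 uint8, red, green, blue); there is no depth.
- vision.calibration(name): a dict with "fov_y" (degrees; the focal length in pixels is half the picture's height over the tangent of half this angle, whatever the lens; pixels are square), "cx", "cy" (the principal point, pixels), "pose" (4x4, takes a point from camera to world coordinates). Camera axes: x right, y up, looking along -z (the intrinsics and any distortion apply to the point x, -y, -z); pixel columns grow to the right and rows downward; lengths in m; the calibration is good to about 2 mm. A picture is of the moment at which its call begins: read the wrist's pose just before it. calibration takes no time and is no camera call; for the wrist camera it gives the pose at the moment of the call.
- arm.sign_off(): hands the job in; it is judged then, once.
The state is a dict: "clock": time; "joints": joint angles; "dq": joint speeds; "joint_efforts": joint torques, N m; "position": TCP position; "ee_rot": TCP orientation; "force": force on the tool from outside, world axes, zero at the start; "ft_torque": the same for the moment, N m; "width": opening from 0.0 (shut) to 1.0 (fully open); "gripper_force": force on a finger pad.
Only numpy, scipy, OpenCV 4.12 (cv2) and the standard library are available. Lean on these libraries where they do the work, as an engineer would, in place of code of your own. Each camera call takes 0.05 s, during which the arm holds its last target. There are 200 camera calls.

## Working session

There is one attempt and no reset: what is moved stays moved. The work goes in short steps, Python scripts to look and compute and a tool call to move; the robot and the scene stay as the last step left them, time stands still between calls to the robot, and variables do not carry over. Pictures are saved under pics/ and viewed, at most 10 in all, crops included, and the job is handed in when it is done.

Besides the shell and the picture viewer there is one more tool, called after "Request:" as name(argument=value, ...) on one line, values as JSON. carry_out: Moves the arm, as the interface text tells. Its arguments: {"type":"object","properties":{"increments":{"type":"array","items":{"type":"number"}},"grip":{"type":"number"},"newtons":{"type":"number"}},"required":["increments"]}

```bash
mkdir -p pics; ls; python3 - <<'E'
from cell import readout, vision, arm
import cv2,numpy as np
s=readout.observe(); print(s['clock'],s['position'],s['ee_rot'],s['force'],s['width'],arm.tcp_to_grasp)
a=vision.get_image('scene');b=vision.get_image('top')
for n in('scene','top','wrist'):
    c=vision.calibration(n);print(n,{k:(np.round(v,4).tolist()) if k=='pose' else v for k,v in c.items()})
cv2.imwrite('pics/a.png',cv2.resize(a[...,::-1],(800,600)));cv2.imwrite('pics/b.png',cv2.resize(b[...,::-1],(800,600)))
E
```

```text
pics
0.0 [0.13741627 0.60913934 0.19384292] [-3.47732738e-01 -3.12222850e+00  2.45517842e-03] [-0.31617644  0.85981547 -0.62982624] 0.9983882938981364 -0.0188
scene {'fov_y': 47.071850860388736, 'cx': 247.90611421181475, 'cy': 190.57009588941992, 'pose': [[0.8779, 0.2822, -0.3867, 0.0407], [-0.4785, 0.4932, -0.7265, -0.9025], [-0.0143, 0.8229, 0.5681, 0.854], [0.0, 0.0, 0.0, 1.0]]}
top {'fov_y': 57.323261673687334, 'cx': 255.4743895725484, 'cy': 190.9890384403305, 'pose': [[0.029, 0.996, -0.0848, 0.4678], [-0.9993, 0.0311, 0.0229, 0.0552], [0.0254, 0.0841, 0.9961, 0.9914], [0.0, 0.0, 0.0, 1.0]]}
wrist {'fov_y': 66.67773363719962, 'cx': 260.8370610773654, 'cy': 193.11800934998467, 'pose': [[0.2192, -0.9365, -0.2736, 0.0635], [0.9757, 0.2098, 0.0635, 0.6267], [-0.0021, -0.2808, 0.9598, 0.3843], [0.0, 0.0, 0.0, 1.0]]}
```

View pics/a.png

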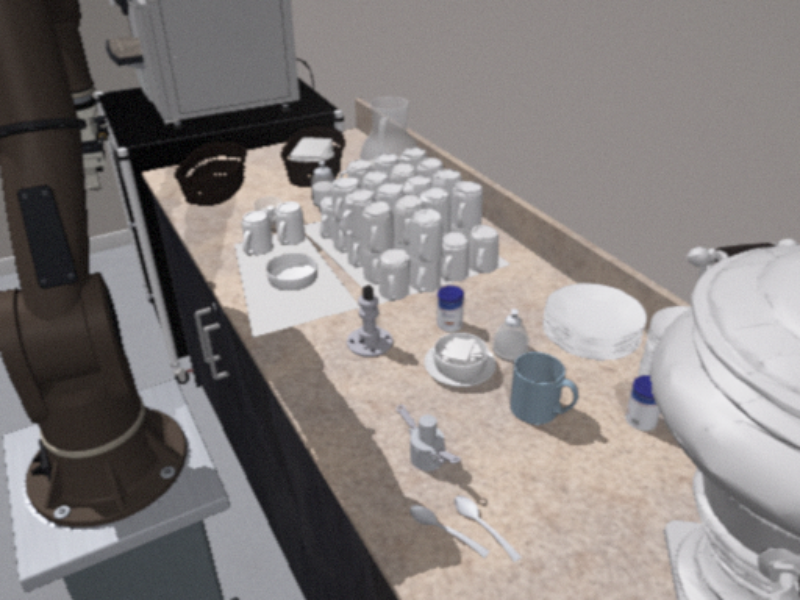

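View pics/b.png

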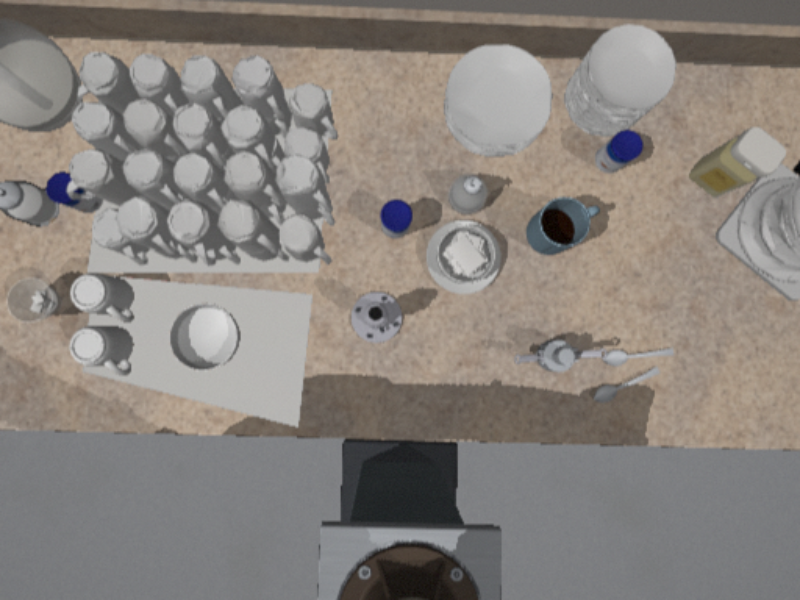

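The scene view shows the neck flange at about (370,343) and the coupling tail top at (429,421). In the top view the flange is at (377,317), and the tail top is at (558,356) with its arms at (520,359) and (605,354).

```bash
cat > h.py <<'E'
from cell import readout, vision, arm
import cv2,numpy as np
def plane(cal,u,v,z):
    f=192/np.tan(np.radians(cal['fov_y']/2)); P=np.array(cal['pose'])
    d=P[:3,:3]@np.array([(u-cal['cx'])/f,-(v-cal['cy'])/f,-1.]); o=P[:3,3]
    return o+d*(z-o[2])/d[2]
def proj(cal,p):
    f=192/np.tan(np.radians(cal['fov_y']/2)); P=np.array(cal['pose'])
    q=P[:3,:3].T@(np.array(p)-P[:3,3]); return np.array([cal['cx']-f*q[0]/q[2],cal['cy']+f*q[1]/q[2]])
E
python3 - <<'E'
from h import *
T=vision.calibration('top');S=vision.calibration('scene');k=.64
for n,c,u,v,z in [('flange T',T,377,317,.007),('flange S',S,370,343,.007),('tail T',T,558,355,.086),('tail S',S,429,421,.086),('plunger T',T,375,314,.13),('plunger S',S,368,290,.13),('armL T',T,520,359,.066),('armR T',T,603,354,.066),('armL S',S,402,408,.066),('armR S',S,455,460,.066)]:
    print(n,plane(c,u*k,v*k,z).round(3))
E
```

```text
flange T [0.517 0.071 0.007]
flange S [0.512 0.059 0.007]
tail T [ 0.459 -0.231  0.086]
tail S [ 0.458 -0.249  0.086]
plunger T [0.515 0.073 0.13 ]
plunger S [0.514 0.064 0.13 ]
armL T [ 0.451 -0.173  0.066]
armR T [ 0.463 -0.314  0.066]
armL S [ 0.446 -0.185  0.066]
armR S [ 0.46  -0.321  0.066]
```

Request:
carry_out(increments=[31,-31,7.5,0,0,-0.157,31,-31,7.5,0,0,-0.157,31,-31,7.5,0,0,-0.157,31,-31,7.5,0,0,-0.157,31,-31,7.5,0,0,-0.157,31,-31,7.5,0,0,-0.157,31,-31,7.5,0,0,-0.157,31,-31,7.5,0,0,-0.157,15,-41,0,0,0,0,15,-41,0,0,0,0,15,-41,0,0,0,0,15,-41,0,0,0,0,15,-41,0,0,0,0,15,-41,0,0,0,0,15,-41,0,0,0,0,15,-41,0,0,0,0,0,0,0,0,0,0,0,0,0,0,0,0])

```text
clock: 2.35
position: [0.5052, 0.0342, 0.2543]
ee_rot: [-2.115, -2.322, 0.001]
force: [-0.2, 0.9, -0.2]
width: 0.998
gripper_force: 0.0
```

```bash
python3 - <<'E'
from h import *
s=readout.observe(); print(s['clock'],s['position'],s['ee_rot'],s['joints'],s['force'])
c=vision.calibration('wrist');a=vision.get_image('wrist')
np.savez('w1.npz',a=a,**c)
print(np.array(c['pose']).round(3), proj(c,[.515,.07,.007]),proj(c,[.515,.07,.13]))
cv2.imwrite('pics/w1.png',cv2.resize(a[...,::-1],(800,600)))
E
```

```text
2.35 [0.50516309 0.0342162  0.25431816] [-2.11540559e+00 -2.32167150e+00  5.93802414e-04] [-0.68031247  0.20056447  0.61803058  1.80193456 -0.12550654  1.17902567
  0.06932154] [-0.20140758  0.87989978 -0.19297543]
[[ 0.996 -0.09  -0.024  0.499]
 [ 0.094  0.955  0.281  0.11 ]
 [-0.002 -0.282  0.959  0.445]
 [ 0.     0.     0.     1.   ]] [269.92460234 136.86433414] [273.11614624 147.94837624]
```

View pics/w1.png

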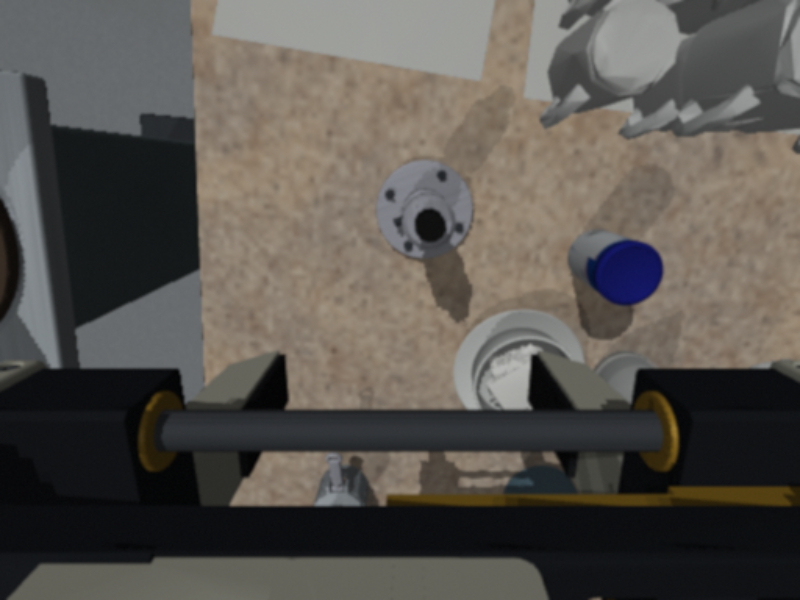

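Near the image centre, the wrist view shows the flange centre at (425,210) and the plunger top at (430,226). Next I move to look at the coupling.

Request:
carry_out(increments=[-6,-40,0,0,0,0,-6,-40,0,0,0,0,-6,-40,0,0,0,0,-6,-40,0,0,0,0,-6,-40,0,0,0,0,-6,-40,0,0,0,0,-5,-40,0,0,0,0,-5,-40,0,0,0,0,0,0,0,0,0,0,0,0,0,0,0,0])

```text
clock: 3.65
position: [0.4601, -0.2847, 0.2543]
ee_rot: [-2.113, -2.323, -0.001]
force: [0.8, -0.1, -0.4]
width: 1.0
gripper_force: 0.0
```

```bash
python3 - <<'E'
from h import *
s=readout.observe(); print(s['clock'],s['position'],s['ee_rot'],s['joints'],s['force'])
c=vision.calibration('wrist');a=vision.get_image('wrist')
np.savez('w2.npz',a=a,**c)
cv2.imwrite('pics/w2.png',cv2.resize(a[...,::-1],(800,600)))
E
```

```text
3.65 [ 0.46008853 -0.28469557  0.25433098] [-2.11326173e+00 -2.32340482e+00 -8.10425505e-04] [-0.13727976  0.29284233  0.78030489  1.73241207 -0.21970404  1.20708236
  0.7953884 ] [ 0.8398122  -0.06081209 -0.3978556 ]
```

View pics/w2.png

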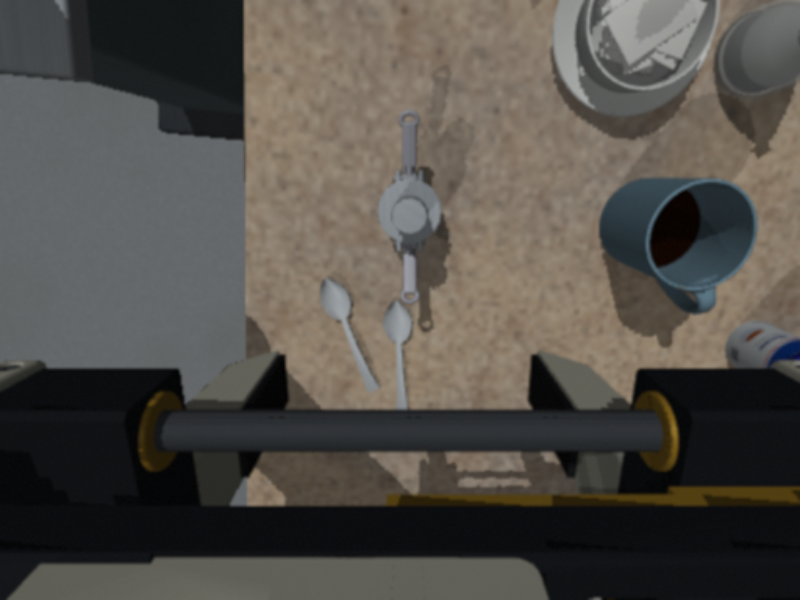

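The tail top is at (409,215), the cup at (409,210), and the arm tips at (409,119) and (409,297). The arms are lined up with the image vertical, so the tool yaw already fits.

```bash
python3 - <<'E'
from h import *
def L(n):
    d=np.load(n); return {k:(d[k] if k=='pose' else float(d[k])) for k in('fov_y','cx','cy','pose')}
k=.64
c=L('w2.npz')
for n,u,v,z in[('tailtop',409,215,.086),('cup',409,210,.048),('tipN',409,116,.068),('tipS',409,299,.068)]: print(n,plane(c,u*k,v*k,z).round(4))
c=L('w1.npz')
for n,u,v,z in[('flange',425,210,.007),('plung',430,226,.13)]: print(n,plane(c,u*k,v*k,z).round(4))
P=np.array(c['pose']);R=cv2.Rodrigues(np.array([-2.1154,-2.3217,.0006]))[0]
print((R.T@(P[:3,3]-[.50516,.03422,.25432])).round(4),R.round(3))
E
```

```text
tailtop [ 0.4572 -0.2432  0.086 ]
cup [ 0.4572 -0.2427  0.048 ]
tipN [ 0.4501 -0.1702  0.068 ]
tipS [ 0.4642 -0.3159  0.068 ]
flange [0.5177 0.0739 0.007 ]
plung [0.5169 0.0737 0.13  ]
[ 0.0766  0.0004 -0.1904] [[-0.093  0.996 -0.001]
 [ 0.996  0.093  0.   ]
 [ 0.    -0.001 -1.   ]]
```

Request:
carry_out(increments=[-3,21,0,0,0,0,0,20.5,0,0,0,0,0,0,-40,0,0,0,0,0,-50,0,0,0,0,0,-45,0,0,0,0,0,-35,0,0,0,0,0,-20,0,0,0,0,0,-11,0,0,0,0,0,0,0,0,0])

```text
clock: 4.82
position: [0.4567, -0.2438, 0.0535]
ee_rot: [-2.114, -2.323, -0.0]
force: [0.3, 0.1, -0.2]
width: 1.0
gripper_force: 0.0
```

Request:
carry_out(increments=[0,0,0,0,0,0,0,0,0,0,0,0,0,0,0,0,0,0,0,0,0,0,0,0,0,0,0,0,0,0,0,0,0,0,0,0,0,0,0,0,0,0,0,0,0,0,0,0], grip=1, newtons=50)

```text
clock: 5.82
position: [0.4573, -0.2451, 0.0542]
ee_rot: [2.115, 2.321, 0.001]
force: [-1.8, 0.2, 7.9]
width: 0.179
gripper_force: 3.8
```

Request:
carry_out(increments=[0,0,0,0,0,0,0,0,0,0,0,0])

```text
clock: 6.08
position: [0.4571, -0.2453, 0.0542]
ee_rot: [2.115, 2.321, 0.001]
force: [0.4, 0.6, 6.9]
width: 0.01
gripper_force: 3.2
```

```bash
python3 - <<'E'
from h import *
s=readout.observe(); print(s)
a=vision.get_image('wrist');b=vision.get_image('scene')
A=cv2.resize(a[:,100:420][:,:,::-1],(400,480));B=cv2.resize(b[210:330,190:320][:,:,::-1],(400,480))
cv2.imwrite('pics/g.png',np.hstack([A,B]))
E
```

```text
{'clock': 6.075, 'joints': array([-0.07434369,  0.49090493,  0.63704952,  2.0273815 , -0.4229634 ,
        0.75265399,  0.91358642]), 'dq': array([-0.00018996,  0.00197103, -0.00086105, -0.00033024, -0.00082473,
        0.000301  , -0.00035674]), 'joint_efforts': array([-4.22538095e-02, -5.08250248e+01,  8.55024219e+00, -2.00957644e+01,
       -4.23481863e-02,  3.41775791e-03,  1.12658652e-04]), 'position': array([ 0.45712733, -0.24528919,  0.05423551]), 'ee_rot': array([2.11514396e+00, 2.32099748e+00, 8.08499758e-04]), 'force': array([0.40172803, 0.59349155, 6.90460023]), 'ft_torque': array([-0.06867415,  0.09386306, -0.00174146]), 'gripper_force': 3.237840496294666, 'width': 0.009738471611388336}
```

View pics/g.png

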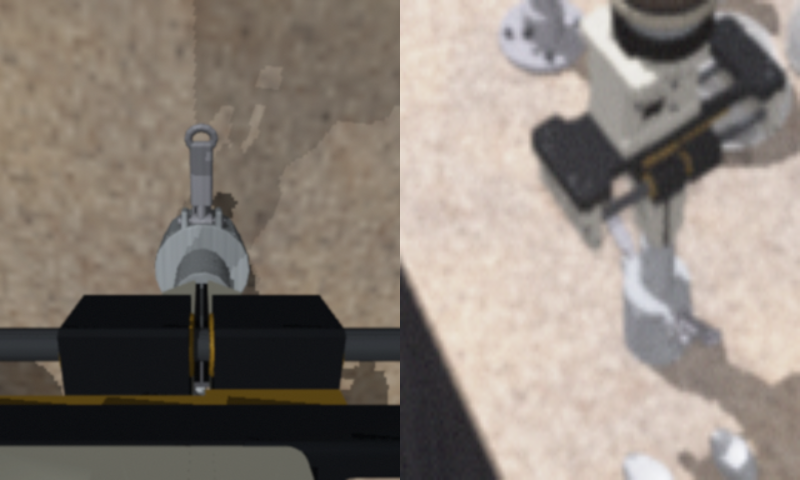

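The fingers are fully shut and the coupling stands on the +y side of them, so the tail was squeezed out. I need a closer look at it before mending this.

```bash
python3 - <<'E'
from h import *
c=vision.calibration('wrist');a=vision.get_image('wrist');b=vision.get_image('scene');t=vision.get_image('top')
np.savez('g.npz',a=a,b=b,t=t)
A=cv2.resize(a[90:290,170:350],(540,600),interpolation=cv2.INTER_CUBIC);B=cv2.resize(b[235:315,230:300],(260,297),interpolation=cv2.INTER_CUBIC);T=cv2.resize(t[190:270,310:410],(260,303))
cv2.imwrite('pics/g2.png',np.hstack([A,np.vstack([B,T])[:600]])[...,::-1])
s=readout.observe()
print(proj(c,s['position']),proj(c,s['position']+[0,0,.0188]))
E
```

```text
[260.55045857 221.40644238] [260.52589842 232.47838653]
```

View pics/g2.png

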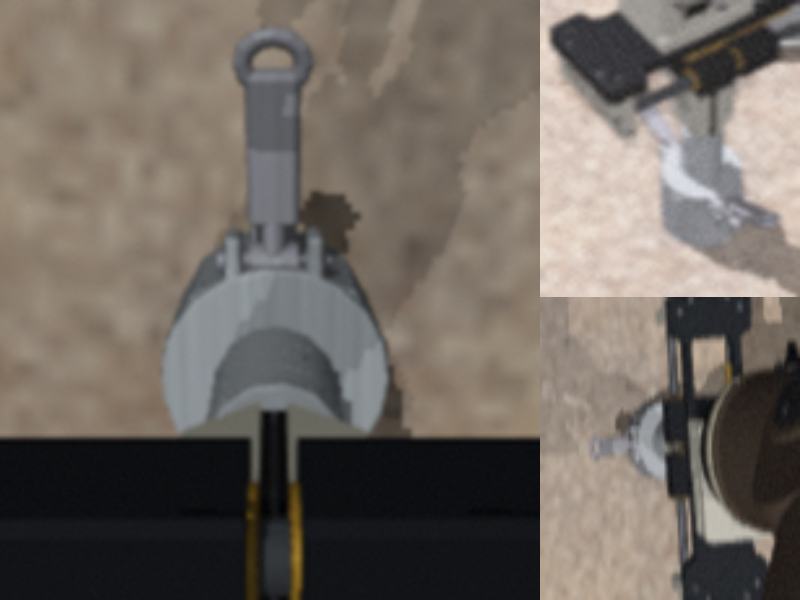

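```bash
python3 - <<'E'
from h import *
c=vision.calibration('wrist')
print(np.array(c['pose']).round(4).tolist())
e=np.array([-.093,.996,0])
def row(p): q=proj(c,p); return ((q-[170,90])*3).round(0)
for yc in(-.245,-.24,-.235,-.23,-.225):
    p=np.array([.457,yc,0])
    print(yc,'cupN',row(p+.0275*e+[0,0,.048]),'cupside',row(p+[.0274,.0026,.048]),row(p-[.0274,.0026,-.048]),'tailbaseN',row(p+.014*e+[0,0,.048]),'tailtopN',row(p+.014*e+[0,0,.086]),'topC',row(p+[0,0,.086]),'tip',row(p+.075*e+[0,0,.068]))
E
```

```text
[[0.9956, -0.0897, -0.0265, 0.4502], [0.0935, 0.955, 0.2815, -0.1689], [0.0001, -0.2827, 0.9592, 0.2445], [0.0, 0.0, 0.0, 1.0]]
-0.245 cupN [271. 272.] cupside [386. 383.] [156. 383.] tailbaseN [271. 328.] tailtopN [271. 387.] topC [271. 453.] tip [271.  59.]
-0.24 cupN [273. 251.] cupside [389. 364.] [158. 364.] tailbaseN [273. 307.] tailtopN [273. 363.] topC [273. 430.] tip [273.  32.]
-0.235 cupN [275. 229.] cupside [391. 344.] [159. 344.] tailbaseN [275. 287.] tailtopN [276. 338.] topC [276. 406.] tip [276.   4.]
-0.23 cupN [277. 208.] cupside [394. 324.] [160. 324.] tailbaseN [277. 266.] tailtopN [278. 313.] topC [278. 382.] tip [278. -23.]
-0.225 cupN [279. 186.] cupside [397. 303.] [161. 304.] tailbaseN [279. 245.] tailtopN [281. 288.] topC [281. 358.] tip [281. -52.]
```

Request:
carry_out(increments=[0,0,8,0,0,0,0,0,12,0,0,0,0,0,20,0,0,0,0,0,0,0,0,0,0,0,0,0,0,0])

```text
clock: 6.95
position: [0.4565, -0.2445, 0.0935]
ee_rot: [2.116, 2.322, 0.0]
force: [0.3, -0.4, 0.4]
width: 0.009
gripper_force: 0.0
```

```bash
python3 - <<'E'
from h import *
c=vision.calibration('wrist');a=vision.get_image('wrist');b=vision.get_image('scene')
np.savez('g3.npz',a=a,b=b)
A=cv2.resize(a[90:290,170:350],(540,600),interpolation=cv2.INTER_CUBIC);B=cv2.resize(b[215:315,230:300],(260,371),interpolation=cv2.INTER_CUBIC)
B=np.vstack([B,np.zeros((229,260,3),np.uint8)])
cv2.imwrite('pics/g3.png',np.hstack([A,B])[...,::-1])
s=readout.observe();print(s)
print(proj(c,s['position']))
E
```

```text
{'clock': 7.05, 'joints': array([-0.11564877,  0.43439082,  0.68337568,  1.99426601, -0.36582728,
        0.83705466,  0.86489063]), 'dq': array([ 0.00327699,  0.003576  ,  0.00092835,  0.00109316,  0.00095812,
        0.00029787, -0.00202014]), 'joint_efforts': array([-5.40369039e-02, -5.10828567e+01,  8.97894502e+00, -2.41636866e+01,
       -6.27784946e-03,  8.25172034e-02,  1.62405551e-03]), 'position': array([ 0.45613099, -0.24449152,  0.09314561]), 'ee_rot': array([-2.11520716e+00, -2.32165448e+00,  4.08903462e-04]), 'force': array([-0.44978064, -0.8408568 ,  0.04494546]), 'ft_torque': array([-0.08908943,  0.09043774, -0.02019896]), 'gripper_force': 0.0, 'width': 0.004093266938287283}
[260.05604948 221.11193821]
```

View pics/g3.png

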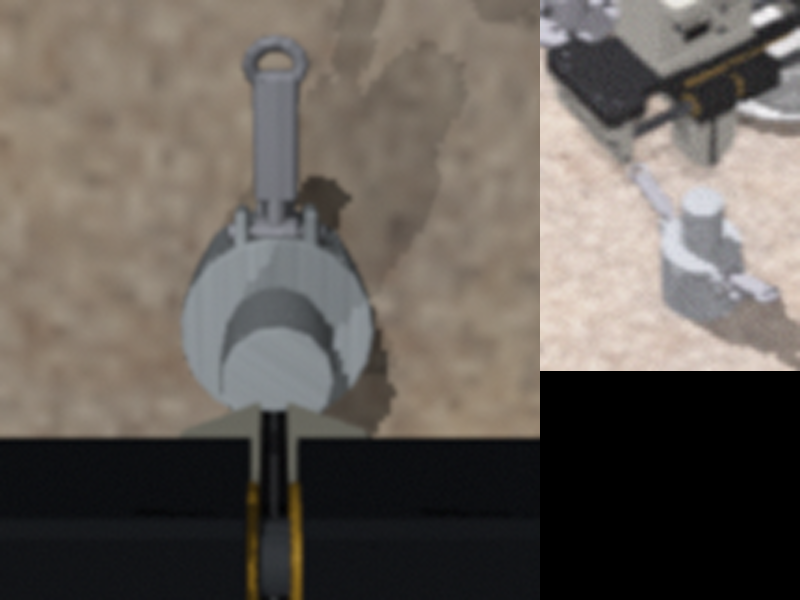

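The coupling stands upright, with its tail top at about (277,370) in the crop and 3–4 mm to +y of the tool. The real fingertips sit about 30 mm higher than the reported TCP: in the scene crop they are clearly above the tail top. The fingers therefore closed on top of the tail, and the grasp has to go that much lower.

```bash
python3 - <<'E'
from h import *
c=vision.calibration('wrist');e=np.array([-.093,.996,0]);S=vision.calibration('scene')
def row(p): return ((proj(c,p)-[170,90])*3).round(0)
for yc in(-.247,-.244,-.241,-.238):
    p=np.array([.457,yc,0])
    print(yc,'cupN(240)',row(p+.0275*e+[0,0,.048]),'tailtop N/C/S(327,370,410)',[row(p+k*e+[0,0,.086]) for k in(.014,0,-.014)])
s=readout.observe()
for p in ([.457,-.243,.086],[.457,-.243,.048],s['position'],s['position']+[0,0,.03]):
    q=proj(S,p);print(((q-[230,215])*3.71).round(0)+[540,0])
E
```

```text
-0.247 cupN(240) [274. 248.] tailtop N/C/S(327,370,410) [array([274., 338.]), array([274., 393.]), array([274., 446.])]
-0.244 cupN(240) [275. 237.] tailtop N/C/S(327,370,410) [array([276., 326.]), array([275., 382.]), array([275., 435.])]
-0.241 cupN(240) [276. 227.] tailtop N/C/S(327,370,410) [array([277., 314.]), array([277., 370.]), array([276., 424.])]
-0.238 cupN(240) [278. 216.] tailtop N/C/S(327,370,410) [array([278., 302.]), array([278., 358.]), array([278., 412.])]
[699. 197.]
[698. 238.]
[699. 191.]
[700. 157.]
```

Request:
carry_out(increments=[0.5,0,0,0,0,0,0,0,0,0,0,0,0,0,0,0,0,0,0,0,0,0,0,0,0,0,0,0,0,0,0,0,0,0,0,0,0,0,0,0,0,0,0,0,0,0,0,0,0,0,0,0,0,0,0,0,0,0,0,0], grip=0)

```text
clock: 8.3
position: [0.457, -0.2448, 0.0936]
ee_rot: [2.116, 2.322, 0.0]
force: [-0.7, 0.5, 0.2]
width: 0.989
gripper_force: 0.0
```

Request:
carry_out(increments=[0,0,-15,0,0,0,0,0,-15,0,0,0,0,0,-10,0,0,0,0,0,-8,0,0,0,0,0,-6,0,0,0,0,0,-3,0,0,0,0,0,0,0,0,0])

```text
clock: 9.18
position: [0.4571, -0.2449, 0.0366]
ee_rot: [2.116, 2.322, 0.0]
force: [0.4, 0.1, -1.0]
width: 1.0
gripper_force: 0.0
```

Request:
carry_out(increments=[0,0,-3,0,0,0,0,0,-3,0,0,0,0,0,0,0,0,0])

```text
clock: 9.55
position: [0.4569, -0.2447, 0.0305]
ee_rot: [-2.116, -2.322, 0.0]
force: [1.1, -0.1, -0.2]
width: 0.999
gripper_force: 0.0
```

Request:
carry_out(increments=[0,0,0,0,0,0,0,0,0,0,0,0,0,0,0,0,0,0,0,0,0,0,0,0,0,0,0,0,0,0,0,0,0,0,0,0,0,0,0,0,0,0,0,0,0,0,0,0,0,0,0,0,0,0], grip=1, newtons=50)

```text
clock: 10.68
position: [0.4571, -0.2448, 0.0306]
ee_rot: [2.116, 2.322, 0.0]
force: [0.2, -0.4, -1.0]
width: 0.292
gripper_force: 50.0
```

Request:
carry_out(increments=[0,0,10,0,0,0,0,0,30,0,0,0,0,0,40,0,0,0,0,0,40,0,0,0,0,0,35,0,0,0,0,0,5,0,0,0,6,26,0,0,0,0,6,27,0,0,0,0,6,27,0,0,0,0,6,27,0,0,0,0,6,27,0,0,0,0,6,27,0,0,0,0,6,27,0,0,0,0,6,27,0,0,0,0,6,27,0,0,0,0,6,26,0,0,0,0,0,0,0,0,0,0,0,0,0,0,0,0,0,0,0,0,0,0])

```text
clock: 13.05
position: [0.5166, 0.0221, 0.1904]
ee_rot: [-2.118, -2.32, 0.001]
force: [0.8, 0.3, -2.3]
width: 0.296
gripper_force: 50.0
```

```bash
python3 - <<'E'
from h import *
s=readout.observe(); print(s['clock'],s['position'],s['ee_rot'],s['force'],s['ft_torque'],s['width'])
c=vision.calibration('wrist');a=vision.get_image('wrist')
np.savez('w4.npz',a=a,**c)
print(np.array(c['pose']).round(4).tolist(),proj(c,[.5173,.0738,.007]),proj(c,[.5173,.0738,.13]))
cv2.imwrite('pics/w4.png',cv2.resize(a[0:300,110:510],(800,600),interpolation=cv2.INTER_CUBIC)[...,::-1])
E
```

```text
13.05 [0.51658283 0.02206246 0.19040338] [-2.11768463e+00 -2.32038743e+00  1.00086082e-03] [ 0.8336638   0.33033212 -2.2923652 ] [-0.0989565   0.07718238 -0.01671713] 0.2956181705306467
[[0.9958, -0.0888, -0.0243, 0.5101], [0.092, 0.9552, 0.2813, 0.0985], [-0.0018, -0.2823, 0.9593, 0.3807], [0.0, 0.0, 0.0, 1.0]] [265.32081449 128.20398905] [267.1946036  138.20430973]
```

View pics/w4.png

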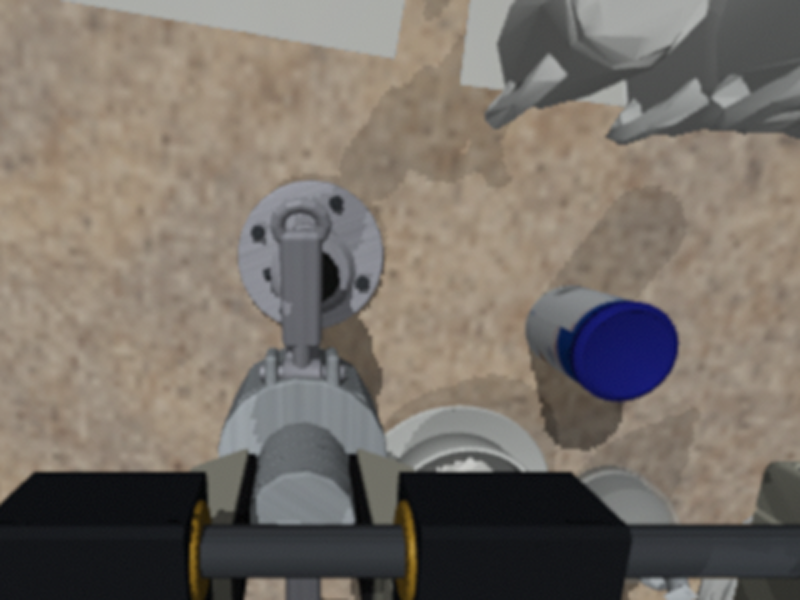

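The flange centre is at (310.5,255) in the crop, right where predicted. The cup in hand spans columns 219–386, with its far edge at row 378 and the tail base's far edge at row 425.

```bash
python3 - <<'E'
from h import *
d=np.load('w4.npz');c={k:(d[k] if k=='pose' else float(d[k])) for k in('fov_y','cx','cy','pose')}
e=np.array([-.093,.996,0]);t=np.array([.51658,.02206,.1904-.0305])
def row(p): return ((proj(c,p)-[110,0])*2).round(1)
for d in(-.004,-.002,0,.002,.004):
    p=t+d*e
    print(d,'cupN',row(p+.0275*e+[0,0,.048]),'sides',row(p+[.0274,.0026,.048])[0],row(p-[.0274,.0026,-.048])[0],'tailbaseN',row(p+.014*e+[0,0,.048]),'tailtopS',row(p-.014*e+[0,0,.086]))
print(plane(c,265.3,127.5,.007))
n=np.array([.5175,.0742,0])
for z in(.097,.107,.117):print(z,'lip R',row(n+[.02,0,z]),'lip S',row(n+[0,-.02,z]),'plung',row(n+[.011,0,z+.023]),row(n+[0,-.011,z+.023]))
a=np.load('w4.npz')['a'];print(a[120:165,271].mean(1).astype(int).tolist());print(a[137,265:305].mean(1).astype(int).tolist())
E
```

```text
-0.004 cupN [300.9 393.4] sides 386.2 215.8 tailbaseN [300.9 434.2] tailtopS [300.6 583.6]
-0.002 cupN [300.9 387.2] sides 386.5 215.6 tailbaseN [300.9 428.2] tailtopS [300.6 577.1]
0 cupN [300.9 380.9] sides 386.7 215.3 tailbaseN [300.9 422.3] tailtopS [300.6 570.5]
0.002 cupN [300.8 374.7] sides 387.0 215.0 tailbaseN [300.9 416.2] tailtopS [300.6 564. ]
0.004 cupN [300.8 368.4] sides 387.2 214.8 tailbaseN [300.9 410.2] tailtopS [300.6 557.3]
[0.51719096 0.07465588 0.007     ]
0.097 lip R [355.1 272.5] lip S [309.6 310.1] plung [339.3 275.6] [312.1 298.1]
0.107 lip R [357.  274.6] lip S [309.8 313.4] plung [340.7 277.9] [312.4 301.3]
0.117 lip R [359.  276.8] lip S [310.1 317. ] plung [342.3 280.5] [312.8 304.8]
[75, 90, 104, 107, 104, 88, 54, 35, 31, 32, 31, 32, 32, 31, 32, 30, 31, 31, 31, 30, 31, 31, 30, 30, 32, 31, 30, 29, 29, 29, 39, 52, 59, 57, 52, 53, 63, 73, 75, 74, 76, 77, 77, 73, 71]
[104, 103, 102, 93, 80, 56, 31, 16, 13, 13, 14, 14, 12, 30, 74, 110, 123, 125, 122, 105, 88, 85, 101, 121, 119, 108, 107, 112, 120, 124, 128, 136, 142, 139, 125, 114, 118, 130, 135, 129]
```

Request:
carry_out(increments=[0,13,0,0,0,0,0,14,0,0,0,0,0,13,0,0,0,0,-0.4,12,0,0,0,0,0,0,0,0,0,0,0,0,-8,0,0,0,0,0,-10,0,0,0,0,0,-10,0,0,0,0,0,-8,0,0,0,0,0,-3,0,0,0,0,0,0,0,0,0])

```text
clock: 14.48
position: [0.5166, 0.0751, 0.1515]
ee_rot: [-2.116, -2.322, 0.0]
force: [0.1, -0.5, -3.1]
width: 0.293
gripper_force: 50.0
```

```bash
python3 - <<'E'
from h import *
s=readout.observe(); print(s['clock'],s['position'],s['ee_rot'],s['force'],s['ft_torque'],s['width'])
a=vision.get_image('wrist');b=vision.get_image('scene');t=vision.get_image('top')
A=cv2.resize(a[60:260,170:350],(400,444));B=cv2.resize(b[160:240,195:275],(400,400),interpolation=cv2.INTER_CUBIC);
B=np.vstack([B,np.zeros((44,400,3),np.uint8)])
cv2.imwrite('pics/n.png',np.hstack([A,B])[...,::-1])
E
```

```text
14.475 [0.51657245 0.07510506 0.15149085] [-2.11596768e+00 -2.32203766e+00  4.60582535e-04] [ 0.05133124 -0.48383785 -3.05286724] [-0.16303617  0.06195528  0.00190875] 0.29306385596951734
```

View pics/n.png

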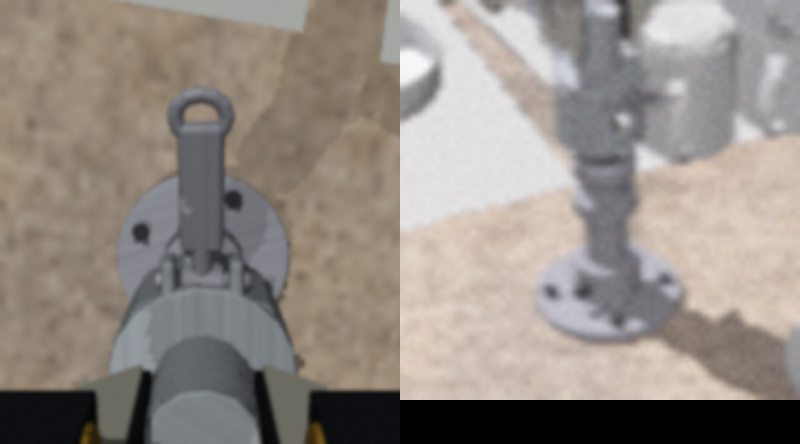

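The scene crop shows the cup hanging just above the plunger, over the neck. Next I check the axis projection numerically.

```bash
python3 - <<'E'
from h import *
S=vision.calibration('scene')
for x,y in[(.5168,.0743),(.5168,.0773),(.5198,.0743)]:
    print(x,y,[(z,((proj(S,[x,y,z])-[195,160])*5+[400,0]).round(0).tolist()) for z in(.007,.1,.13,.145)])
b=vision.get_image('scene')[160:240,195:275].mean(2)
for r in(8,18,22,26,30,33,35,38,40,56,58,60): print(r*5,b[r,28:52].astype(int).tolist())
E
```

```text
0.5168 0.0743 [(0.007, [605.0, 282.0]), (0.1, [600.0, 160.0]), (0.13, [598.0, 118.0]), (0.145, [598.0, 97.0])]
0.5168 0.0773 [(0.007, [602.0, 280.0]), (0.1, [598.0, 158.0]), (0.13, [596.0, 116.0]), (0.145, [595.0, 95.0])]
0.5198 0.0743 [(0.007, [609.0, 281.0]), (0.1, [604.0, 159.0]), (0.13, [603.0, 117.0]), (0.145, [602.0, 96.0])]
40 [186, 163, 152, 145, 138, 131, 134, 126, 117, 117, 128, 128, 129, 122, 116, 119, 143, 153, 140, 145, 170, 189, 195, 202]
90 [168, 165, 152, 139, 139, 138, 141, 131, 127, 132, 136, 132, 124, 124, 123, 120, 121, 112, 107, 110, 124, 129, 128, 139]
110 [172, 172, 161, 141, 130, 132, 127, 123, 127, 127, 126, 126, 126, 118, 119, 129, 139, 140, 131, 116, 116, 133, 150, 150]
130 [182, 173, 163, 145, 135, 129, 123, 122, 126, 121, 121, 128, 128, 127, 116, 118, 136, 127, 114, 99, 100, 129, 151, 152]
150 [224, 220, 212, 202, 197, 177, 149, 123, 117, 120, 119, 124, 125, 119, 124, 121, 112, 108, 142, 191, 212, 208, 188, 173]
165 [226, 225, 220, 223, 221, 201, 175, 142, 124, 122, 122, 122, 119, 124, 121, 126, 124, 116, 126, 183, 216, 218, 210, 204]
175 [221, 225, 225, 224, 226, 218, 190, 149, 123, 118, 125, 130, 129, 128, 124, 118, 119, 109, 126, 162, 175, 170, 171, 176]
190 [212, 207, 206, 203, 196, 196, 194, 188, 171, 138, 111, 115, 114, 111, 109, 107, 97, 105, 119, 142, 162, 172, 178, 181]
200 [203, 205, 204, 199, 201, 194, 174, 171, 180, 175, 150, 121, 118, 117, 118, 115, 115, 112, 108, 137, 166, 189, 195, 192]
280 [190, 177, 180, 189, 193, 192, 172, 141, 111, 105, 113, 118, 127, 128, 124, 119, 118, 110, 107, 100, 126, 144, 144, 125]
290 [164, 120, 92, 132, 179, 187, 157, 101, 66, 77, 103, 121, 123, 122, 125, 120, 118, 106, 101, 102, 107, 118, 115, 117]
300 [187, 185, 181, 179, 190, 194, 190, 181, 165, 145, 138, 127, 125, 116, 118, 121, 121, 113, 110, 115, 116, 118, 117, 116]
```

Request:
carry_out(increments=[0.4,-0.8,-2,0,0,0,0,0,-2,0,0,0,0,0,0,0,0,0])

```text
clock: 15.05
position: [0.5169, 0.0744, 0.1475]
ee_rot: [-2.116, -2.322, 0.0]
force: [0.3, 0.1, -2.6]
width: 0.294
gripper_force: 50.0
```

Request:
carry_out(increments=[0,0,-1.5,0,0,0,0,0,-1.5,0,0,0,0,0,0,0,0,0])

```text
clock: 15.42
position: [0.5169, 0.0744, 0.1445]
ee_rot: [-2.116, -2.322, 0.0]
force: [0.5, 0.2, -3.5]
width: 0.294
gripper_force: 50.0
```

Request:
carry_out(increments=[0,0,-1.5,0,0,0,0,0,-1.5,0,0,0,0,0,0,0,0,0])

```text
clock: 15.8
position: [0.5169, 0.0744, 0.1415]
ee_rot: [-2.116, -2.322, 0.0]
force: [0.1, -0.2, -2.6]
width: 0.293
gripper_force: 50.0
```

Request:
carry_out(increments=[0,0,-1.5,0,0,0,0,0,-1.5,0,0,0,0,0,0,0,0,0])

```text
clock: 16.18
position: [0.5169, 0.0744, 0.1385]
ee_rot: [-2.116, -2.322, 0.0]
force: [0.8, -0.1, -2.4]
width: 0.292
gripper_force: 50.0
```

Request:
carry_out(increments=[0,0,-1.5,0,0,0,0,0,-1.5,0,0,0])

```text
clock: 16.42
position: [0.517, 0.0744, 0.1356]
ee_rot: [2.116, 2.322, 0.0]
force: [-0.6, -0.3, -2.4]
width: 0.293
gripper_force: 50.0
```

Request:
carry_out(increments=[0,0,-1.5,0,0,0,0,0,-1,0,0,0])

```text
clock: 16.68
position: [0.517, 0.0743, 0.133]
ee_rot: [2.116, 2.322, -0.0]
force: [0.3, -0.7, -3.4]
width: 0.29
gripper_force: 50.0
```

Request:
carry_out(increments=[0,0,-1.5,0,0,0,0,0,-1.5,0,0,0])

```text
clock: 16.92
position: [0.517, 0.0743, 0.13]
ee_rot: [2.116, 2.322, -0.0]
force: [0.1, -1.1, -1.6]
width: 0.295
gripper_force: 50.0
```

Request:
carry_out(increments=[0,0,-1.5,0,0,0,0,0,-1.5,0,0,0])

```text
clock: 17.18
position: [0.517, 0.0744, 0.127]
ee_rot: [2.116, 2.322, -0.0]
force: [-0.7, -1.0, -3.0]
width: 0.29
gripper_force: 50.0
```

Request:
carry_out(increments=[0,0,-1.5,0,0,0,0,0,-1.5,0,0,0])

```text
clock: 17.42
position: [0.517, 0.0744, 0.124]
ee_rot: [2.116, 2.322, -0.0]
force: [0.2, -1.0, -3.7]
width: 0.295
gripper_force: 50.0
```

Request:
carry_out(increments=[0,0,-1.5,0,0,0,0,0,-1.5,0,0,0])

```text
clock: 17.68
position: [0.517, 0.0744, 0.121]
ee_rot: [2.116, 2.322, 0.0]
force: [0.9, -1.8, -1.8]
width: 0.296
gripper_force: 50.0
```

Request:
carry_out(increments=[0,0,-1.5,0,0,0,0,0,-1.5,0,0,0])

```text
clock: 17.92
position: [0.5171, 0.0744, 0.1185]
ee_rot: [-2.116, -2.322, -0.001]
force: [-2.3, -0.6, 6.7]
width: 0.292
gripper_force: 50.0
```

Request:
carry_out(increments=[0,0,-1.5,0,0,0,0,0,-1.5,0,0,0])

```text
clock: 18.18
position: [0.5171, 0.0744, 0.1156]
ee_rot: [-2.116, -2.322, -0.001]
force: [-2.3, -1.0, 6.4]
width: 0.297
gripper_force: 50.0
```

Request:
carry_out(increments=[0,0,-1.5,0,0,0,0,0,-1.5,0,0,0])

```text
clock: 18.42
position: [0.5171, 0.0744, 0.1126]
ee_rot: [-2.116, -2.322, -0.001]
force: [-3.0, -1.1, 5.9]
width: 0.294
gripper_force: 50.0
```

Request:
carry_out(increments=[0,0,-1.5,0,0,0,0,0,-1.5,0,0,0,0,0,-1.5,0,0,0])

```text
clock: 18.8
position: [0.5171, 0.0744, 0.1081]
ee_rot: [-2.116, -2.322, -0.001]
force: [-2.3, -0.1, 6.0]
width: 0.293
gripper_force: 50.0
```

Request:
carry_out(increments=[0,0,-1.5,0,0,0,0,0,-1.5,0,0,0])

```text
clock: 19.05
position: [0.5171, 0.0744, 0.1051]
ee_rot: [-2.116, -2.322, -0.001]
force: [-3.8, -1.0, 6.5]
width: 0.295
gripper_force: 50.0
```

Request:
carry_out(increments=[0,0,-1.5,0,0,0,0,0,-1.5,0,0,0])

```text
clock: 19.3
position: [0.5171, 0.0744, 0.1021]
ee_rot: [-2.116, -2.322, -0.001]
force: [-2.4, -1.2, 6.4]
width: 0.296
gripper_force: 50.0
```

Request:
carry_out(increments=[0,0,-1,0,0,0,0,0,0,0,0,0])

```text
clock: 19.55
position: [0.5171, 0.0743, 0.101]
ee_rot: [-2.116, -2.322, -0.001]
force: [-2.2, -2.0, 4.3]
width: 0.295
gripper_force: 50.0
```

Request:
carry_out(increments=[0,0,-1,0,0,0,0,0,-1,0,0,0,0,0,0,0,0,0])

```text
clock: 19.92
position: [0.5171, 0.0743, 0.0989]
ee_rot: [-2.116, -2.322, -0.001]
force: [-1.4, -1.6, 5.1]
width: 0.292
gripper_force: 50.0
```

Request:
carry_out(increments=[0,0,-1,0,0,0,0,0,0,0,0,0])

```text
clock: 20.18
position: [0.5171, 0.0744, 0.0979]
ee_rot: [2.116, 2.322, 0.0]
force: [-2.2, -1.6, 5.0]
width: 0.293
gripper_force: 50.0
```

Request:
carry_out(increments=[0,0,-0.7,0,0,0,0,0,0,0,0,0])

```text
clock: 20.42
position: [0.5172, 0.0743, 0.0973]
ee_rot: [2.116, 2.322, 0.001]
force: [-2.9, -2.0, 5.8]
width: 0.293
gripper_force: 50.0
```

Request:
carry_out(increments=[0,0,-0.7,0,0,0,0,0,0,0,0,0])

```text
clock: 20.68
position: [0.5172, 0.0744, 0.0972]
ee_rot: [-2.116, -2.322, -0.001]
force: [-5.6, -1.8, 14.6]
width: 0.294
gripper_force: 50.0
```

Request:
carry_out(increments=[0,0,-0.6,0,0,0,0,0,0,0,0,0])

```text
clock: 20.92
position: [0.5172, 0.0744, 0.0971]
ee_rot: [-2.116, -2.322, -0.002]
force: [-8.7, -2.4, 23.8]
width: 0.298
gripper_force: 50.0
```

Request:
carry_out(increments=[0,0,-0.4,0,0,0,0,0,0,0,0,0])

```text
clock: 21.18
position: [0.5173, 0.0744, 0.0971]
ee_rot: [-2.116, -2.321, -0.003]
force: [-8.9, -1.3, 28.5]
width: 0.291
gripper_force: 50.0
```

The coupling is home: resistance rises steeply at TCP z 0.097, with about 31 N of contact force. I unload, release and look at where the arms are.

Request:
carry_out(increments=[0,0,1,0,0,0,0,0,0.9,0,0,0,0,0,0,0,0,0])

```text
clock: 21.55
position: [0.5171, 0.0743, 0.0972]
ee_rot: [2.116, 2.322, 0.0]
force: [-2.6, -0.9, 5.1]
width: 0.293
gripper_force: 50.0
```

Request:
carry_out(increments=[0,0,0,0,0,0,0,0,0,0,0,0,0,0,0,0,0,0,0,0,0,0,0,0,0,0,0,0,0,0], grip=0.35)

```text
clock: 22.18
position: [0.517, 0.0744, 0.0971]
ee_rot: [2.116, 2.322, -0.0]
force: [0.1, 0.2, 0.1]
width: 0.65
gripper_force: 0.0
```

Request:
carry_out(increments=[0,0,5,0,0,0,0,0,15,0,0,0,0,0,20,0,0,0,0,0,20,0,0,0,0,0,10,0,0,0,0,0,0,0,0,0])

```text
clock: 22.92
position: [0.5175, 0.0746, 0.168]
ee_rot: [2.115, 2.322, 0.003]
force: [0.2, -0.5, -0.7]
width: 0.651
gripper_force: 0.0
```

```bash
python3 - <<'E'
from h import *
s=readout.observe(); print(s['clock'],s['position'],s['joints'],s['force'])
c=vision.calibration('wrist');a=vision.get_image('wrist');b=vision.get_image('scene')
np.savez('w5.npz',a=a,b=b,**c)
A=cv2.resize(a[40:300,160:360],(462,600),interpolation=cv2.INTER_CUBIC);B=cv2.resize(b[150:250,190:280],(338,375),interpolation=cv2.INTER_CUBIC);
B=np.vstack([B,np.zeros((225,338,3),np.uint8)])
cv2.imwrite('pics/w5.png',np.hstack([A,B])[...,::-1])
S=vision.calibration('scene');e=np.array([-.093,.996,0]);h=.0666;n=np.array([.5172,.0744,h])
for nm,C,o,k,q in(('w',c,[160,40],2.31,0),('s',S,[190,150],3.75,462)):
  for sg in(1,-1):
    for th in(0,.1,.2,.3):
      an=np.radians(30)-th; p=n+sg*e*(.0275+.055*np.cos(an))+[0,0,.0406+.055*np.sin(an)]
      print(nm,sg,th,((proj(C,p)-o)*k+[q,0]).round(0))
  print('tailtop',((proj(C,n+[0,0,.086])-o)*k+[q,0]).round(0))
T=vision.calibration('top');print(plane(T,397*.64,212*.64,.082),plane(T,464*.64,257*.64,.03))
E
```

```text
22.925 [0.51751194 0.07457754 0.16799   ] [-0.74950441  0.32785056  0.65862968  1.8965766  -0.23807136  0.9937278
  0.10722819] [ 0.21411109 -0.52933382 -0.7196624 ]
w 1 0 [231. 161.]
w 1 0.1 [231. 153.]
w 1 0.2 [231. 146.]
w 1 0.3 [232. 142.]
w -1 0 [231. 570.]
w -1 0.1 [231. 568.]
w -1 0.2 [231. 565.]
w -1 0.3 [231. 561.]
tailtop [231. 402.]
s 1 0 [580.  80.]
s 1 0.1 [579.  83.]
s 1 0.2 [578.  88.]
s 1 0.3 [578.  92.]
s -1 0 [683. 166.]
s -1 0.1 [685. 173.]
s -1 0.2 [687. 180.]
s -1 0.3 [688. 186.]
tailtop [629. 102.]
[0.69129624 0.04223875 0.082     ] [ 0.62705868 -0.07977234  0.03      ]
```

View pics/w5.png

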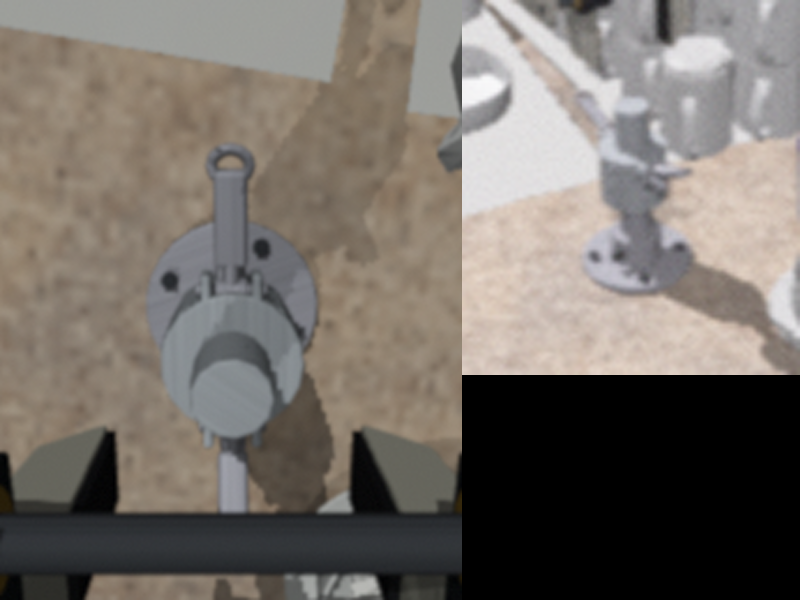

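The seated coupling is upright on the neck. The +y arm's ring end is at about (231,160) in the crop, open to about 0.1 rad, and the −y arm is also open. I now work out the sweep path for arm a.

```bash
cat > sweep.py <<'E'
from h import *
from scipy.spatial.transform import Rotation as Ro
e=np.array([-.093,.996,0]);xh=np.array([.996,.093,0]);Z=np.array([0,0,1.])
C=np.array([.5172,.0744,.0666]);OFF=.0315
def pose(sg,phi,tau,s=.040,w=.0095,lift=0):
    o=sg*e; v=lambda r,u:o*r+Z*u
    p,t=np.radians(phi),np.radians(tau)
    K=C+v(.0275,.0406)+s*v(np.cos(p),np.sin(p))+(.003+lift)*v(-np.sin(p),np.cos(p))
    a=v(-np.sin(t),-np.cos(t)); f=v(np.cos(t),-np.sin(t))
    tip=K-w*np.clip((phi+tau)/15,-1,1)*f
    return tip+OFF*a, -sg*xh*t
E
cat > plan.py <<'E'
import sys;from sweep import *
sg=int(sys.argv[1])
ph=[42]+list(np.arange(36,-56,-4.)); tau=lambda q:float(np.interp(-q,[-10,40],[0,40]))
P=[pose(sg,q,tau(q)) for q in ph]
s=readout.observe();print('now',s['position'].round(4),s['force'].round(1),'first',P[0][0].round(4),'delta',((P[0][0]-s['position'])*1000).round(1))
for i in range(1,len(P)):
    d=(P[i][0]-P[i-1][0])*1000; r=(Ro.from_rotvec(P[i][1])*Ro.from_rotvec(P[i-1][1]).inv()).as_rotvec()
    print(ph[i],round(tau(ph[i])),d.round(1).tolist(),r.round(3).tolist(),P[i][0].round(4).tolist())
E
python3 plan.py 1
```

```text
now [0.5167 0.0745 0.1668] [-0.8 -0.5 -0.1] first [0.5129 0.1199 0.1047] delta [ -3.8  45.5 -62.1]
36.0 0 [-0.3, 2.9, -3.1] [0.0, 0.0, 0.0] [0.5127, 0.1228, 0.1016]
32.0 0 [-0.2, 1.7, -2.2] [0.0, 0.0, 0.0] [0.5125, 0.1245, 0.0994]
28.0 0 [-0.1, 1.6, -2.3] [0.0, 0.0, 0.0] [0.5124, 0.1261, 0.0971]
24.0 0 [-0.1, 1.4, -2.4] [0.0, 0.0, 0.0] [0.5122, 0.1275, 0.0947]
20.0 0 [-0.1, 1.2, -2.5] [0.0, 0.0, 0.0] [0.5121, 0.1287, 0.0922]
16.0 0 [-0.1, 1.1, -2.6] [0.0, 0.0, 0.0] [0.512, 0.1298, 0.0896]
12.0 0 [-0.3, 2.8, -2.7] [0.0, 0.0, 0.0] [0.5118, 0.1326, 0.087]
8.0 2 [-0.1, 1.3, -2.5] [-0.028, -0.003, 0.0] [0.5116, 0.1339, 0.0844]
4.0 5 [0.1, -0.7, -2.4] [-0.056, -0.005, 0.0] [0.5117, 0.1332, 0.0821]
0.0 8 [0.1, -0.9, -2.3] [-0.056, -0.005, 0.0] [0.5118, 0.1323, 0.0797]
-4.0 11 [0.1, -1.1, -2.3] [-0.056, -0.005, 0.0] [0.5119, 0.1312, 0.0774]
-8.0 14 [0.1, -1.2, -2.3] [-0.056, -0.005, 0.0] [0.512, 0.1299, 0.0751]
-12.0 18 [0.1, -1.4, -2.2] [-0.056, -0.005, -0.0] [0.5121, 0.1285, 0.0729]
-16.0 21 [0.1, -1.6, -2.2] [-0.056, -0.005, -0.0] [0.5123, 0.1269, 0.0707]
-20.0 24 [0.2, -1.8, -2.1] [-0.056, -0.005, 0.0] [0.5125, 0.1252, 0.0686]
-24.0 27 [0.2, -1.9, -2.0] [-0.056, -0.005, 0.0] [0.5126, 0.1233, 0.0666]
-28.0 30 [0.2, -2.1, -1.9] [-0.056, -0.005, 0.0] [0.5128, 0.1212, 0.0647]
-32.0 34 [0.2, -2.2, -1.8] [-0.056, -0.005, -0.0] [0.513, 0.119, 0.0629]
-36.0 37 [0.2, -2.4, -1.7] [-0.056, -0.005, 0.0] [0.5133, 0.1166, 0.0612]
-40.0 40 [0.2, -2.5, -1.5] [-0.056, -0.005, 0.0] [0.5135, 0.1141, 0.0597]
-44.0 40 [-0.0, 0.2, -3.8] [0.0, 0.0, 0.0] [0.5135, 0.1143, 0.0558]
-48.0 40 [-0.0, 0.1, -3.7] [0.0, 0.0, 0.0] [0.5135, 0.1144, 0.0521]
-52.0 40 [0.0, -0.1, -3.6] [0.0, 0.0, 0.0] [0.5135, 0.1143, 0.0485]
```

Request:
carry_out(increments=[0,0,0,0,0,0,-2,22,0,0,0,0,-1.8,23.5,0,0,0,0,0,0,0,0,0,0,0,0,0,0,0,0,0,0,0,0,0,0,0,0,-15,0,0,0,0,0,-20,0,0,0,0,0,-18,0,0,0,0,0,-8,0,0,0,0,0,0,0,0,0], grip=1, newtons=20)

```text
clock: 24.4
position: [0.5128, 0.1195, 0.1055]
ee_rot: [-2.116, -2.322, 0.002]
force: [-0.3, -0.1, 0.3]
width: 0.005
gripper_force: 0.0
```

Request:
carry_out(increments=[-0.3,2.9,-3.1,0,0,0,-0.2,1.7,-2.2,0,0,0,-0.1,1.6,-2.3,0,0,0])

```text
clock: 24.78
position: [0.5128, 0.1265, 0.0987]
ee_rot: [2.115, 2.322, 0.001]
force: [-0.2, 0.4, 0.9]
width: 0.008
gripper_force: 0.0
```

Request:
carry_out(increments=[-0.1,1.4,-2.4,0,0,0,-0.1,1.2,-2.5,0,0,0])

```text
clock: 25.02
position: [0.5124, 0.1288, 0.0935]
ee_rot: [2.116, 2.322, 0.0]
force: [0.6, -0.5, -0.1]
width: 0.002
gripper_force: 0.0
```

Request:
carry_out(increments=[-0.1,1.1,-2.6,0,0,0,-0.3,2.8,-2.7,0,0,0])

```text
clock: 25.28
position: [0.5121, 0.1325, 0.0882]
ee_rot: [2.116, 2.322, -0.0]
force: [-0.7, -0.2, 0.9]
width: 0.001
gripper_force: 0.3
```

Request:
carry_out(increments=[-0.1,1.3,-2.5,-0.028,-0.003,0,0.1,-0.7,-2.4,-0.056,-0.005,0])

```text
clock: 25.52
position: [0.5124, 0.1327, 0.0836]
ee_rot: [2.073, 2.272, -0.089]
force: [-0.1, -2.1, 1.1]
width: 0.007
gripper_force: 1.1
```

Request:
carry_out(increments=[0.1,-0.9,-2.3,-0.056,-0.005,0,0.1,-1.1,-2.3,-0.056,-0.005,0])

```text
clock: 25.78
position: [0.5125, 0.1312, 0.079]
ee_rot: [2.011, 2.208, -0.201]
force: [-0.5, -0.8, 1.3]
width: 0.005
gripper_force: 1.1
```

```bash
python3 - <<'E'
from h import *
s=readout.observe(); print(s['clock'],s['position'],s['ee_rot'],s['force'],s['ft_torque'])
b=vision.get_image('scene');t=vision.get_image('top');np.savez('w6.npz',b=b,t=t)
E
```

```text
25.775 [0.51254463 0.13119744 0.07902676] [ 2.01113324  2.20791402 -0.20111299] [-0.50741038 -0.79053511  1.30648766] [-0.32033085  0.06558361  0.05137167]
```

Request:
carry_out(increments=[0.1,-1.2,-2.3,-0.056,-0.005,0,0.1,-1.4,-2.2,-0.056,-0.005,0])

```text
clock: 26.12
position: [0.5128, 0.1282, 0.0748]
ee_rot: [1.952, 2.14, -0.305]
force: [-0.1, -1.5, 3.2]
width: 0.002
gripper_force: 1.1
```

Request:
carry_out(increments=[0.1,-1.6,-2.2,-0.056,-0.005,0,0.2,-1.8,-2.1,-0.056,-0.005,0])

```text
clock: 26.38
position: [0.513, 0.125, 0.0703]
ee_rot: [1.887, 2.07, -0.406]
force: [-0.6, -0.5, 2.4]
width: 0.007
gripper_force: 1.0
```

Request:
carry_out(increments=[0.2,-1.9,-2,-0.056,-0.005,0,0.2,-2.1,-1.9,-0.056,-0.005,0])

```text
clock: 26.62
position: [0.5133, 0.1211, 0.0662]
ee_rot: [1.82, 1.997, -0.501]
force: [-0.9, -0.3, 1.9]
width: 0.003
gripper_force: 1.1
```

Request:
carry_out(increments=[0.2,-2.2,-1.8,-0.056,-0.005,0,0.2,-2.4,-1.7,-0.056,-0.005,0])

```text
clock: 26.88
position: [0.5137, 0.1167, 0.0627]
ee_rot: [1.751, 1.923, -0.591]
force: [0.4, -0.6, 2.5]
width: 0.008
gripper_force: 1.1
```

```bash
python3 - <<'E'
from h import *
s=readout.observe(); print(s['clock'],s['position'],s['ee_rot'],s['force'],s['ft_torque'])
c=vision.calibration('wrist');a=vision.get_image('wrist');b=vision.get_image('scene');np.savez('w7.npz',a=a,b=b,**c)
E
```

```text
26.875 [0.51366041 0.11665526 0.06266289] [ 1.75128883  1.92268908 -0.59080078] [ 0.41254225 -0.63101835  2.45666432] [0.24837162 0.04028674 0.04290172]
```

```bash
python3 - <<'E'
from sweep import *
for sg in(1,-1):
  ph=np.arange(-37,-66,-3.); P=[pose(sg,q,-q) for q in ph]
  for i in range(1,len(P)): print(sg,ph[i],((P[i][0]-P[i-1][0])*1000).round(1).tolist(),P[i][0].round(4).tolist())
print(xh*np.radians(3))
E
```

```text
1 -40.0 [0.2, -2.5, -0.7] [0.5135, 0.1141, 0.0597]
1 -43.0 [0.2, -2.5, -0.6] [0.5137, 0.1116, 0.0591]
1 -46.0 [0.2, -2.5, -0.4] [0.514, 0.109, 0.0586]
1 -49.0 [0.2, -2.5, -0.3] [0.5142, 0.1065, 0.0583]
1 -52.0 [0.2, -2.6, -0.2] [0.5144, 0.1039, 0.0581]
1 -55.0 [0.2, -2.6, -0.0] [0.5147, 0.1014, 0.0581]
1 -58.0 [0.2, -2.6, 0.1] [0.5149, 0.0988, 0.0582]
1 -61.0 [0.2, -2.6, 0.2] [0.5152, 0.0963, 0.0584]
1 -64.0 [0.2, -2.5, 0.4] [0.5154, 0.0937, 0.0588]
-1 -40.0 [-0.2, 2.5, -0.7] [0.5209, 0.0347, 0.0597]
-1 -43.0 [-0.2, 2.5, -0.6] [0.5207, 0.0372, 0.0591]
-1 -46.0 [-0.2, 2.5, -0.4] [0.5204, 0.0398, 0.0586]
-1 -49.0 [-0.2, 2.5, -0.3] [0.5202, 0.0423, 0.0583]
-1 -52.0 [-0.2, 2.6, -0.2] [0.52, 0.0449, 0.0581]
-1 -55.0 [-0.2, 2.6, -0.0] [0.5197, 0.0474, 0.0581]
-1 -58.0 [-0.2, 2.6, 0.1] [0.5195, 0.05, 0.0582]
-1 -61.0 [-0.2, 2.6, 0.2] [0.5192, 0.0525, 0.0584]
-1 -64.0 [-0.2, 2.5, 0.4] [0.519, 0.0551, 0.0588]
[0.05215044 0.00486947 0.        ]
```

Request:
carry_out(increments=[0.2,-2.5,-1.5,-0.052,-0.005,0,0.2,-2.5,-0.6,-0.052,-0.005,0])

```text
clock: 27.22
position: [0.5142, 0.1115, 0.0609]
ee_rot: [1.689, 1.852, -0.666]
force: [0.3, 0.2, 2.1]
width: 0.002
gripper_force: 1.1
```

Request:
carry_out(increments=[0.2,-2.5,-0.4,-0.052,-0.005,0,0.2,-2.5,-0.3,-0.052,-0.005,0])

```text
clock: 27.48
position: [0.5146, 0.1066, 0.0601]
ee_rot: [1.622, 1.779, -0.74]
force: [1.0, 1.3, 1.8]
width: 0.006
gripper_force: 1.1
```

Request:
carry_out(increments=[0.2,-2.6,-0.2,-0.052,-0.005,0,0,0,0,0,0,0])

```text
clock: 27.72
position: [0.5144, 0.1047, 0.0588]
ee_rot: [1.588, 1.744, -0.776]
force: [0.2, 2.9, -0.1]
width: 0.002
gripper_force: 1.0
```

Request:
carry_out(increments=[0.2,-2.6,0,-0.052,-0.005,0,0,0,0,0,0,0])

```text
clock: 27.98
position: [0.5147, 0.1018, 0.0592]
ee_rot: [1.555, 1.707, -0.809]
force: [-0.6, 3.0, 0.3]
width: 0.006
gripper_force: 1.1
```

Request:
carry_out(increments=[0.1,-1.3,0,-0.026,-0.002,0,0,0,0,0,0,0])

```text
clock: 28.22
position: [0.5148, 0.1001, 0.0596]
ee_rot: [1.537, 1.687, -0.827]
force: [-0.1, 2.1, 0.6]
width: 0.004
gripper_force: 1.1
```

Request:
carry_out(increments=[0.1,-1.3,0,-0.026,-0.002,0,0,0,0,0,0,0])

```text
clock: 28.48
position: [0.5148, 0.0987, 0.0595]
ee_rot: [1.519, 1.668, -0.845]
force: [0.1, 1.4, 1.5]
width: 0.005
gripper_force: 1.1
```

Request:
carry_out(increments=[0.1,-1,-0.5,0,0,0,0,0,0,0,0,0])

```text
clock: 28.72
position: [0.515, 0.0979, 0.059]
ee_rot: [1.521, 1.669, -0.844]
force: [-1.1, 2.8, 0.3]
width: 0.004
gripper_force: 1.0
```

Request:
carry_out(increments=[0.1,-1,-0.5,0,0,0,0,0,0,0,0,0])

```text
clock: 28.98
position: [0.5151, 0.097, 0.0585]
ee_rot: [1.52, 1.669, -0.844]
force: [-0.8, 4.1, 0.3]
width: 0.003
gripper_force: 1.5
```

Request:
carry_out(increments=[0.1,-1,-0.5,0,0,0,0,0,0,0,0,0])

```text
clock: 29.22
position: [0.5152, 0.0959, 0.058]
ee_rot: [1.52, 1.669, -0.844]
force: [-1.1, 4.6, -0.3]
width: 0.005
gripper_force: 1.6
```

Request:
carry_out(increments=[0.1,-1,-0.5,0,0,0,0,0,0,0,0,0])

```text
clock: 29.48
position: [0.5153, 0.0948, 0.0576]
ee_rot: [1.52, 1.668, -0.844]
force: [-0.8, 4.6, -0.0]
width: 0.004
gripper_force: 1.7
```

Request:
carry_out(increments=[0.1,-1,-0.5,0,0,0,0,0,0,0,0,0])

```text
clock: 29.72
position: [0.5155, 0.0942, 0.0571]
ee_rot: [1.52, 1.669, -0.844]
force: [-1.5, 5.2, -0.4]
width: 0.006
gripper_force: 3.0
```

Request:
carry_out(increments=[0,-0.5,-0.3,0,0,0,0,0,0,0,0,0])

```text
clock: 29.98
position: [0.5156, 0.094, 0.0569]
ee_rot: [1.52, 1.669, -0.843]
force: [-2.1, 8.6, 3.4]
width: 0.003
gripper_force: 4.3
```

```bash
python3 - <<'E'
from sweep import *
s=readout.observe();R=Ro.from_rotvec(s['ee_rot']);a=R.apply([0,0,1]);tip=s['position']-OFF*a
v=tip-(C+e*.0275+Z*.0406); r,u=v@e,v[2]; t=np.arctan2(-(a@e),-a[2])
print('tau',np.degrees(t),'tip r,u',r*1e3,u*1e3,'s,dist along face',(r*np.cos(t)-u*np.sin(t))*1e3,(r*np.sin(t)+u*np.cos(t))*1e3,'lat',v@xh)
print(s['force'],s['ft_torque'],s['joints'])
c=vision.calibration('wrist');x=vision.get_image('wrist');b=vision.get_image('scene');tp=vision.get_image('top');np.savez('w8.npz',a=x,b=b,t=tp,**c)
E
```

```text
tau 57.972839415604554 tip r,u 18.863263387227672 -33.59010046553441 s,dist along face 38.48116834281674 -1.8213286008895295 lat 0.0002870516387886734
[-2.09893814  8.6148215   3.39943393] [ 1.31261772  0.31427243 -0.27279792] [-1.33801772  1.08210137  0.88488942  1.77593673  0.11352668  1.09649179
 -0.55892576]
```

Request:
carry_out(increments=[-0.4,4,2.5,0,0,0,-1,10,6.5,0,0,0,-1,11,7,0,0,0,0,1,17,0.144,0.0134,0,0,1,17,0.144,0.0134,0,0,1,17,0.144,0.0134,0,0,1,17,0.144,0.0134,0,0,1,17,0.144,0.0134,0,0,1,17,0.144,0.0134,0,0,0,17,0.144,0.0134,0,2,-24,0,0,0,0,2,-24,0,0,0,0,2,-24,0,0,0,0,2,-24,0,0,0,0,0,0,0,0,0,0,0,0,0,0,0,0])

```text
clock: 32.12
position: [0.5209, 0.0292, 0.192]
ee_rot: [-2.113, -2.322, 0.001]
force: [-1.2, 0.5, -0.2]
width: 0.003
gripper_force: 0.0
```

```bash
python3 plan.py -1 | head -1; python3 - <<'E'
from h import *
s=readout.observe();print(s['ee_rot'],s['clock'],s['joints'],s['force'])
E
```

```text
now [0.5209 0.0292 0.192 ] [-1.2  0.5 -0.2] first [0.5215 0.0289 0.1047] delta [  0.6  -0.3 -87.3]
[-2.11314887e+00 -2.32239271e+00  1.16833736e-03] 32.125 [-0.75518431  0.31972671  0.78196211  1.86939433 -0.25771994  1.05775711
  0.22412862] [-1.2249543   0.4652194  -0.19095789]
```

Request:
carry_out(increments=[0.3,0,-20,0,0,0,0.3,-0.3,-30,0,0,0,0,0,-25,0,0,0,0,0,-12,0,0,0,0.3,-2.9,-3.1,0,0,0,0.2,-1.7,-2.2,0,0,0,0.1,-1.6,-2.3,0,0,0])

```text
clock: 33.0
position: [0.5228, 0.0217, 0.0978]
ee_rot: [-2.115, -2.323, -0.0]
force: [-0.3, 0.1, 1.4]
width: 0.003
gripper_force: 0.0
```

Request:
carry_out(increments=[0.1,-1.4,-2.4,0,0,0,0.1,-1.2,-2.5,0,0,0,0.1,-1.1,-2.6,0,0,0,0.3,-2.8,-2.7,0,0,0])

```text
clock: 33.5
position: [0.5229, 0.0157, 0.0869]
ee_rot: [-2.113, -2.322, 0.001]
force: [-0.1, 1.8, 0.9]
width: 0.004
gripper_force: 1.2
```

Request:
carry_out(increments=[0.1,-1.3,-2.5,0.028,0.003,0,-0.1,0.7,-2.4,0.056,0.005,0,-0.1,0.9,-2.3,0.056,0.005,0,-0.1,1.1,-2.3,0.056,0.005,0])

```text
clock: 34.0
position: [0.5226, 0.0171, 0.0775]
ee_rot: [-2.01, -2.209, -0.2]
force: [-1.0, 1.4, 2.3]
width: 0.003
gripper_force: 1.0
```

```bash
python3 - <<'E'
from h import *
s=readout.observe();print(s['ee_rot'],s['clock'],s['joints'],s['force'],s['ft_torque'])
E
```

```text
[-2.01026069 -2.20914818 -0.20011656] 34.0 [-0.39876017  0.47465898  0.57102168  1.97258275 -0.58163947  0.89754671
  0.61993583] [-1.03931268  1.35465763  2.29104065] [ 0.06921589  0.05270144 -0.0020724 ]
```

Contact is made on arm b and it follows as arm a did. I continue.

Request:
carry_out(increments=[-0.1,1.2,-2.3,0.056,0.005,0,-0.1,1.4,-2.2,0.056,0.005,0,-0.1,1.6,-2.2,0.056,0.005,0,-0.2,1.8,-2.1,0.056,0.005,0])

```text
clock: 34.5
position: [0.5221, 0.0229, 0.0687]
ee_rot: [-1.885, -2.071, -0.406]
force: [-0.8, 1.0, 2.2]
width: 0.008
gripper_force: 1.0
```

Request:
carry_out(increments=[-0.2,1.9,-2,0.056,0.005,0,-0.2,2.1,-1.9,0.056,0.005,0,-0.2,2.2,-1.8,0.056,0.005,0,-0.2,2.4,-1.7,0.056,0.005,0])

```text
clock: 35.0
position: [0.5214, 0.0313, 0.0613]
ee_rot: [-1.75, -1.923, -0.59]
force: [-0.3, 0.5, 2.9]
width: 0.005
gripper_force: 1.1
```

Request:
carry_out(increments=[-0.2,2.5,-1.5,0.052,0.005,0,-0.2,2.5,-0.6,0.052,0.005,0])

```text
clock: 35.25
position: [0.5209, 0.0363, 0.0591]
ee_rot: [-1.685, -1.851, -0.668]
force: [-0.7, -1.9, 2.2]
width: 0.004
gripper_force: 1.1
```

Request:
carry_out(increments=[-0.2,2.5,-0.4,0.052,0.005,0,-0.2,2.5,-0.3,0.052,0.005,0])

```text
clock: 35.5
position: [0.5205, 0.0413, 0.0584]
ee_rot: [-1.618, -1.778, -0.742]
force: [-0.4, -0.1, 0.9]
width: 0.005
gripper_force: 1.1
```

Request:
carry_out(increments=[-0.2,2.6,-0.2,0.052,0.005,0,0,0,0,0,0,0])

```text
clock: 35.75
position: [0.52, 0.0433, 0.0573]
ee_rot: [-1.588, -1.741, -0.775]
force: [-0.5, -1.7, 0.4]
width: 0.003
gripper_force: 0.6
```

```bash
python3 - <<'E'
from h import *
s=readout.observe();print(s['ee_rot'],s['clock'],s['joints'],s['force'],s['ft_torque'])
E
```

```text
[-1.58755467 -1.74051315 -0.77466956] 35.75 [ 0.18260104  0.79334041  0.28533186  1.84058732 -0.97680272  1.35384607
  1.18347357] [-0.51796929 -1.67013264  0.43533103] [-1.23146751 -0.00717309  0.03733507]
```

Request:
carry_out(increments=[-0.2,2.6,0,0.052,0.005,0,-0.1,1.3,0,0.026,0.002,0,-0.1,1.3,0,0.026,0.002,0,0,0,0,0,0,0])

```text
clock: 36.25
position: [0.5198, 0.0491, 0.058]
ee_rot: [-1.518, -1.668, -0.844]
force: [1.2, -1.1, 1.2]
width: 0.006
gripper_force: 0.8
```

Request:
carry_out(increments=[-0.1,1,-0.5,0,0,0,0,0,0,0,0,0])

```text
clock: 36.5
position: [0.5198, 0.05, 0.0578]
ee_rot: [-1.519, -1.67, -0.843]
force: [-0.0, -3.3, -0.1]
width: 0.008
gripper_force: 0.9
```

Request:
carry_out(increments=[-0.1,1,-0.5,0,0,0,0,0,0,0,0,0])

```text
clock: 36.75
position: [0.5198, 0.051, 0.0573]
ee_rot: [-1.519, -1.67, -0.843]
force: [0.0, -2.8, 0.4]
width: 0.006
gripper_force: 1.3
```

Request:
carry_out(increments=[-0.1,1,-0.5,0,0,0,0,0,0,0,0,0])

```text
clock: 37.0
position: [0.5198, 0.0516, 0.0568]
ee_rot: [-1.52, -1.67, -0.843]
force: [0.6, -5.8, 0.7]
width: 0.005
gripper_force: 2.6
```

Request:
carry_out(increments=[-0.1,0.7,-0.4,0,0,0,0,0,0,0,0,0])

```text
clock: 37.25
position: [0.5199, 0.0518, 0.0566]
ee_rot: [-1.52, -1.67, -0.844]
force: [0.1, -9.1, 2.4]
width: 0.005
gripper_force: 4.4
```

Request:
carry_out(increments=[0,0.4,-0.2,0,0,0,0,0,0,0,0,0])

```text
clock: 37.5
position: [0.5199, 0.0519, 0.0565]
ee_rot: [-1.521, -1.67, -0.844]
force: [0.7, -9.8, 4.2]
width: 0.004
gripper_force: 5.5
```

Request:
carry_out(increments=[0.4,-4,2.5,0,0,0,1,-10,6.5,0,0,0,1,-11,7,0,0,0,0,1,17,-0.144,-0.0134,0,0,1,17,-0.144,-0.0134,0,0,1,17,-0.144,-0.0134,0,0,1,17,-0.144,-0.0134,0,0,1,17,-0.144,-0.0134,0,0,1,17,-0.144,-0.0134,0,0,0,17,-0.144,-0.0134,0,0,1,20,0,0,0,0,1,20,0,0,0,0,1,20,0,0,0,0,0,0,0,0,0,0,0,0,0,0,0])

```text
clock: 39.38
position: [0.5215, 0.0369, 0.2508]
ee_rot: [-2.114, -2.323, 0.001]
force: [-0.6, 0.6, -0.1]
width: 0.005
gripper_force: 0.0
```

```bash
python3 - <<'E'
from sweep import *
s=readout.observe();print(s['clock'],s['position'],s['ee_rot'])
c=vision.calibration('wrist');a=vision.get_image('wrist');np.savez('w9.npz',a=a,**c)
A=a.astype(float)
sat=A.max(2)-A.min(2)
def px(p):
    q=proj(c,p); return cv2.getRectSubPix(np.float32(sat),(1,1),(float(q[0]),float(q[1])))[0,0], q
for sg in(1,-1):
  print(sg,px(C+sg*e*.055-Z*.007)[1].round(0))
  for lat in(-.003,0,.003):
    print([int(px(C+sg*e*r*.001+xh*lat+Z*(-.007))[0]) for r in range(36,76,2)])
# flange centre by sat/hough
g=cv2.cvtColor(a,cv2.COLOR_RGB2GRAY)
print('C px',proj(c,C+Z*.086), 'flange',proj(c,C*[1,1,0]+Z*.007))
for z,rmin,rmax in((.152,14,30),(.007,26,40)):
  h=cv2.HoughCircles(g,cv2.HOUGH_GRADIENT,1,15,param1=80,param2=14,minRadius=rmin,maxRadius=rmax)
  if h is not None:
    for k in h[0][:4]: print(k,plane(c,k[0],k[1],z).round(4))
E
```

```text
39.375 [0.52148303 0.03688587 0.25077732] [-2.11442470e+00 -2.32282544e+00  7.50140851e-04]
1 [260.  94.]
[7, 7, 7, 7, 7, 7, 7, 7, 7, 6, 7, 29, 32, 32, 32, 32, 32, 33, 33, 34]
[7, 8, 7, 8, 7, 7, 7, 7, 7, 7, 5, 29, 33, 32, 32, 32, 32, 34, 33, 33]
[7, 8, 7, 7, 8, 8, 8, 7, 7, 5, 12, 32, 34, 33, 33, 34, 34, 33, 33, 33]
-1 [260. 180.]
[5, 5, 4, 5, 5, 5, 4, 4, 4, 3, 16, 26, 30, 32, 34, 35, 35, 34, 33, 32]
[5, 5, 5, 4, 4, 5, 3, 4, 4, 3, 9, 17, 20, 20, 26, 33, 33, 32, 33, 34]
[6, 4, 4, 4, 4, 4, 3, 4, 4, 3, 11, 19, 19, 21, 22, 23, 23, 23, 25, 29]
C px [260.11760955 148.40778521] flange [260.55118113 134.98429158]
[257.5 142.5  26. ] [0.5141 0.0798 0.152 ]
[392.5  26.5  29.4] [0.6235 0.1924 0.152 ]
[388.5 174.5  22.9] [0.6491 0.0604 0.152 ]
[379.5  36.5  29.4] [0.6138 0.1835 0.152 ]
[327.5 252.5  33.7] [ 0.645 -0.105  0.007]
[325.5 237.5  38.3] [ 0.6375 -0.0786  0.007 ]
[386.5  25.5  34.7] [0.6699 0.2325 0.007 ]
[454.5  44.5  36.1] [0.7659 0.2186 0.007 ]
```

```bash
python3 -c "
from cell import arm
print(arm.sign_off())"
```

```text
the job is handed in; nothing more can be done
None
```

The coupling is pushed fully home on the neck (about 31 N peak) and both cam arms are swung to their closed stops (about 11 N or less). The arm ends measured equally far out on both sides in the last camera check, so both look fully closed. The dish, creamer tin and mug were not touched, and the job was handed in at about 39 s.

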